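# Vent, eject and bin a spent coffee capsule

## Task

The capsule machine still holds a spent capsule. Press its top button to the halfway stop and keep it there for about a second so that the pressure vents, then press it fully down so that the flap opens and the capsule rolls out, and let go. Pick the capsule up from the catch tray and drop it into the small bowl near the front edge of the worktop, leaving everything else where it stands.

Things in the scene. Friction and masses are not known exactly. Their poses are not given: they have to be found in the camera images.
- machine: Low black and steel capsule machine, 247 mm long (x) by 112 mm wide (y), fixed. Origin on the worktop, midway across; +x points to its rear, z up. Tower from x = -50 to +95 mm, its flat top 108 mm high. The chute between its cheeks, 46 mm wide, mouth at x = -50 mm, holds the capsule behind a clear flap that is hinged at its upper edge and swings out over the catch tray in front.
- button_foot (a point): Point on the machine's flat top (108 mm up) on the axis of its one button, 45 mm behind the machine's origin; z up. The button: flat round grey cap, 32 mm across, in a 46 mm collar. Its height differs from machine to machine: the unpressed cap's top is 20.5 to 27.5 mm above this point (16 mm above its collar) and must be found by touch.
- tray (a point): Point on the floor of the open steel catch tray, 128 mm in front of the machine's origin and 7 mm up. Tray: 112 mm wide, no side walls, from the chute's mouth down to a front lip 18 mm high at x = -148 mm. With the button held fully down the capsule rolls out in under a second and rests against the lip, its axis across the machine.
- first_stage (a joint): Travel of the button cap's first stage, in m: 0 = released, 0.004 = at the halfway stop. Soft spring: 0.9 N at the start, 2.1 N at the stop. Returns by itself.
- second_stage (a joint): Further travel of the button past the halfway stop, in m: 0 until the push exceeds 10 N, 0.005 = fully down at 12.5 N. So at the halfway stop the push can rise from 2 to 10 N without movement; 4 to 7 N is right for the pause. Returns by itself. The flap swings open in step with this travel: shut at 0, wide open at 0.005; below 0.0012 it still holds the capsule back.
- capsule: Spent capsule: plain aluminium drum 36 mm long, 35 mm in diameter, about 40 g, lying on its side. Origin at its centre; its own y is its long axis. At first inside the chute behind the flap, 30 mm in front of the machine's origin and 37 mm high; on the tray its centre is about 25 mm high, near x = -128 mm of the machine. Gripped over its flat ends or its diameter.
- bowl: Small white bowl with thin stripes, near the front edge (another like it stands far off in the back corner, out of reach), 115 mm across the rim, 57 mm high, inner floor 10 mm up; stands loose on the worktop. Origin at the centre of its underside, z up. It may stand right or left of the machine; the blue mug has the other place.
- blue_mug: Dark blue mug near the front edge, 81 mm in diameter (116 mm with handle), 94 mm high, loose; a bystander. Origin under its centre.
- honey_jar: Honey jar, 65 mm in diameter, 100 mm high, loose, left of the machine's tower; a bystander. Origin under its centre. Beyond it, over the worktop at y above +0.22 m and x above 0.47 m, hangs a wall cabinet: keep the arm and wrist clear of it.
- timer: Round wind-up kitchen timer, 63 mm in diameter, 44 mm high, loose, right of the machine; a bystander. Origin under its centre.
Things that resemble listed ones, but are neither listed nor needed, are in the scene too. Several things have the shape of the bowl; the one meant has the colours described above.

How it is judged:
On the way, in this order (a step that is already met when the one before it is completed fails the run):
1. the button is held at its halfway stop, without going past it, for 0.6 s while the capsule is still in the chute (value of joint first_stage above 0.0034 m and value of joint second_stage below 0.0012 m and x of capsule in the frame of machine above -0.06 m), for 0.6 s.
2. the button is fully down (value of joint first_stage above 0.0034 m and value of joint second_stage above 0.004 m), for 0.2 s.
At the end, for the whole second after the job is handed in: The capsule lies at rest in the bowl (its centre within 35 mm of the bowl's axis and 12 to 55 mm above its underside), the bowl stands upright within 40 mm of where it stood, and the button is released (both stages back within 1 mm) (horizontal distance between capsule and bowl below 0.035 m and z of capsule in the frame of bowl between 0.012 and 0.055 m and linear speed of capsule below 0.02 m/s and angle between bowl's own z axis and vertical below 0.15 rad and distance of bowl from where it was at the start of the episode below 0.04 m and value of joint each of first_stage, second_stage below 0.001 m); the robot touches nothing.
It fails at once if blue mug pushed more than 25 mm away or tipped over (distance of blue_mug from where it was at the start of the episode above 0.025 m or angle between blue_mug's own z axis and vertical above 0.3 rad).
It fails at once if honey jar pushed more than 25 mm away or tipped over (distance of honey_jar from where it was at the start of the episode above 0.025 m or angle between honey_jar's own z axis and vertical above 0.3 rad).
It fails at once if timer pushed more than 25 mm away or tipped over (distance of timer from where it was at the start of the episode above 0.025 m or angle between timer's own z axis and vertical above 0.3 rad).
It also fails if it takes over 54 s, if anything falls off the work surface, if the arm or the gripper's body presses on something with over 40 N, if the wrist force passes 120 N, or if a joint passes its speed limit or range.

## Robot

A 6-joint arm with a two-finger parallel gripper is mounted at the origin on a cart in front of the work surface, level with it; the furniture and walls round the work are solid. World frame = base frame: x ahead of the robot, y to its left, z up, the work surface at z = 0. Lengths are in m, angles in rad, forces in N, time in s.
With the tool pointing down it reaches from about 0.3 to 0.775 m from the base axis. Payload 14.6 kg.
Tool frame: the origin (TCP) lies midway between the tips of the shut fingers; the grasp point (between the pads) lies 19 mm behind it; z points along the fingers, y is the line along which they close (so a half turn about z gives the same grasp; the last joint's range is limited). The gripper opens to 94 mm and grips with 3 to 60 N. Pads are 16 mm wide; open, the fingers measure 119 mm over their backs; the gripper's body (75 mm by 177 mm) begins 78 mm behind the grasp point.
Start: joints at [-1.314, 0.3, 1.521, -0, 1.321, -0.067], TCP at [0.175, -0.521, 0.205] pointing down, gripper open.
Joint ranges: [-3.03, 3.03], [-0.79, 2.21], [0.23, 2.52], [-1.04, 4.18], [0, 3.07], [-2.55, 2.55]. Speed limits (rad/s): [2.22, 2.22, 2.57, 3.14, 3.14, 3.14].

## Interface

Orientations are given as [roll, pitch, yaw] about the fixed x, y, z axes, in that order (R = Rz(yaw) Ry(pitch) Rx(roll)).
In Python, from station import ctrl gives the robot as it stands. The module is installed in compiled form; this text tells all that it offers.
- The arm moves only by the tool servo_tool, never from a script. Its argument "plan" is a list of rows, each a list of 7 numbers: the opening in per cent of the stroke, from 0 (shut) to 100 (fully open), then the shift along the tool's x, y, z in m, then the turn, a rotation vector about the tool's x, y, z in rad. A call has exactly 8 rows; each row shifts and turns the commanded pose from where the row before left it, along the tool's axes as they then stand; what a row does not reach is not made up. A row lasts 1/8 s, in which the tool goes at most 62.5 mm and 10.7 degrees, less where a joint would pass 70% of its speed; a pose out of reach is approached as far as the arm can. A call with a gripper value outside its range is refused whole. The fingers move at their own pace and stop on an object; "force" is the grip in N (left out, the last holds). Time passes only in rows, so rows that do not move let the fingers close, or fill a call up. It gives the time, the measured TCP pose, the force, the opening and the grip force at its end, in the units of the state.
- ctrl.get_obs(): the state, without advancing time (a new reading comes with each control period).
- ctrl.camera(name): name is "scene" or "top"; returns a dict with "pixels" (384x512x3 uint8, red, green, blue), "z_map" (384x512 float32, m along the optical axis (not along the pixel's ray), 0 where there is no reading), "mtx" (3x3 intrinsics, pixels), "pose" (4x4, takes a point from camera to world coordinates). Camera axes: x right, y up, looking along -z (the intrinsics and any distortion apply to the point x, -y, -z); pixel columns grow to the right and rows downward; lengths in m; the calibration is good to about 2 mm. A picture is of the moment at which its call begins.
- ctrl.hand_in(): hands the job in; it is judged then, once.
The state is a dict: "time_s": time; "qpos": joint angles; "joint_vel": joint speeds; "tau": joint torques, N m; "ee_pos": TCP position; "eef_rot": TCP orientation; "force": force on the tool from outside, world axes, zero at the start; "moment": the same for the moment, N m; "grip_width": finger opening in m; "grip_force": force on a finger pad.
Only numpy, scipy, OpenCV 4.12 (cv2) and the standard library are available. Lean on these libraries where they do the work, as an engineer would, in place of code of your own. Each camera call takes 0.05 s, during which the arm holds its last target. There are 200 camera calls.

## Working session

There is one attempt and no reset: what is moved stays moved. The work goes in short steps, Python scripts to look and compute and a tool call to move; the robot and the scene stay as the last step left them, time stands still between calls to the robot, and variables do not carry over. Pictures are saved under pics/ and viewed, at most 10 in all, crops included, and the job is handed in when it is done.

Besides the shell and the picture viewer there is one more tool, called after "Emit:" as a command line: name --pt "numbers of a row" for each row, then --argument value for the rest. servo_tool: Moves the arm, as the interface text tells. Its arguments: {"type":"object","properties":{"plan":{"type":"array","items":{"type":"array","items":{"type":"number"}}},"force":{"type":"number"}},"required":["plan"]}

```bash
mkdir -p pics; python3 - <<'E'
from station import ctrl
import cv2,numpy as np
print(ctrl.get_obs())
for n in("scene","top"):
    c=ctrl.camera(n); cv2.imwrite(f"pics/{n}0.png",c["pixels"][:,:,::-1]); np.savez(f"{n}0.npz",**c)
    print(n,c["mtx"],c["pose"].round(3),[k for k in c])
E
```

```text
{'time_s': 0.0, 'qpos': array([-1.31358960e+00,  3.00450116e-01,  1.52157632e+00,  1.53437340e-05,
        1.32067986e+00, -6.66291369e-02]), 'joint_vel': array([-0.00037228, -0.00087904, -0.00127372,  0.00034735, -0.00128693,
        0.00106859]), 'tau': array([-6.50668153e-04, -5.31811702e+01, -3.52733696e+01,  7.07679545e-02,
        2.44206889e-02, -4.83006556e-05]), 'ee_pos': array([ 0.17493376, -0.52116947,  0.20489985]), 'eef_rot': array([-3.14048248e+00, -8.89747803e-05,  3.23832007e-01]), 'force': array([-0.15001129,  0.24426183,  0.51655958]), 'moment': array([ 0.04314108, -0.03602554, -0.00018558]), 'grip_force': 0.0, 'grip_width': 0.09397472814435426}
scene [[483.36688423   0.         258.92151759]
 [  0.         483.36688423 193.4402691 ]
 [  0.           0.           1.        ]] [[-0.864  0.36  -0.352  0.003]
 [-0.503 -0.591  0.631  0.853]
 [ 0.019  0.722  0.692  1.124]
 [ 0.     0.     0.     1.   ]] ['pixels', 'z_map', 'mtx', 'pose']
top [[349.95886845   0.         251.25544284]
 [  0.         349.95886845 193.95901121]
 [  0.           0.           1.        ]] [[-0.018  0.999 -0.046  0.461]
 [-1.    -0.019 -0.019 -0.105]
 [-0.019  0.046  0.999  1.453]
 [ 0.     0.     0.     1.   ]] ['pixels', 'z_map', 'mtx', 'pose']
```

View pics/scene0.png

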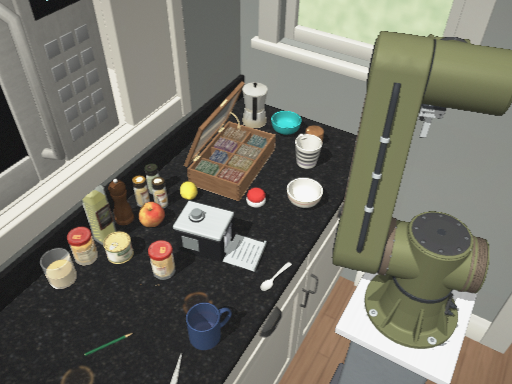

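View pics/top0.png

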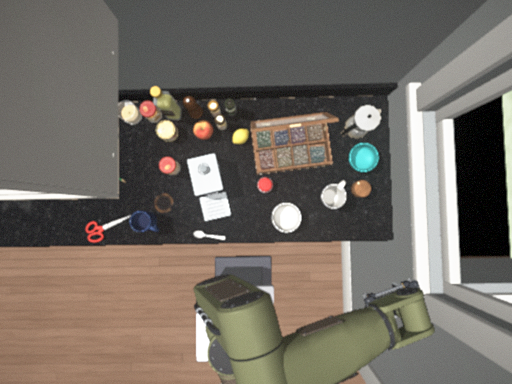

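The scene view shows the machine at about (205,225) with its tray at (245,253), the white bowl at (305,192) and the mug at (205,325). In the top view the machine is at (204,173), button (204,169), tray (215,206), bowl (287,217), timer (265,185), honey jar (168,165) and mug (141,221). Next I measure them from depth.

```bash
cat > h.py <<'E'
import numpy as np,cv2
def cloud(c):
    h,w=c["z_map"].shape; u,v=np.meshgrid(np.arange(w),np.arange(h)); z=c["z_map"]; K=c["mtx"]
    p=np.stack([(u-K[0,2])/K[0,0]*z,-(v-K[1,2])/K[1,1]*z,-z],-1)
    P=p@c["pose"][:3,:3].T+c["pose"][:3,3]; P[z==0]=np.nan; return P
def box(P,x,y,z):
    m=(P[...,0]>x[0])&(P[...,0]<x[1])&(P[...,1]>y[0])&(P[...,1]<y[1])&(P[...,2]>z[0])&(P[...,2]<z[1]); return P[m]
E
python3 - <<'E'
from h import *
T=cloud(np.load("top0.npz")); S=cloud(np.load("scene0.npz"))
for n,(v,u) in dict(btn=(169,204),top=(183,204),tray=(207,215),bowl=(217,287),mug=(221,141),honey=(165,168),timer=(185,265)).items(): print(n,T[v,u].round(3))
for n,(v,u) in dict(btn=(213,197),top=(220,215),tray=(253,245),bowl=(192,305),timer=(195,257)).items(): print("S",n,S[v,u].round(3))
b=T[169,204]
def rect(P,n):
    if len(P)<5: print(n,len(P));return
    r=cv2.minAreaRect(P[:,:2].astype(np.float32)*1000); print(n,len(P),np.round(r[0],1),np.round(r[1],1),round(r[2],1),"zmed",np.median(P[:,2]).round(4))
for nm,C in(("T",T),("S",S)):
    X=(b[0]-.16,b[0]+.16);Y=(b[1]-.1,b[1]+.09)
    rect(box(C,X,Y,(.1,.116)),nm+"towertop")
    q=box(C,(b[0]-.06,b[0]+.06),(b[1]-.05,b[1]+.05),(.121,.15)); rect(q,nm+"button")
    print(q[:,:].mean(0))
    q=box(C,(T[217,287,0]-.08,T[217,287,0]+.08),(T[217,287,1]-.08,T[217,287,1]+.08),(.045,.07)); rect(q,nm+"bowlrim")
    for n,(v,u),z in(("mug",(221,141),(.08,.11)),("honey",(165,168),(.085,.115)),("timer",(185,265),(.03,.06))):
        p=T[v,u]; rect(box(C,(p[0]-.08,p[0]+.08),(p[1]-.06,p[1]+.06),z),nm+n)
E
```

```text
btn [0.621 0.098 0.129]
top [0.569 0.101 0.111]
tray [0.477 0.072 0.013]
bowl [ 0.43  -0.224  0.006]
mug [0.425 0.38  0.009]
honey [0.643 0.243 0.101]
timer [ 0.562 -0.135  0.043]
S btn [0.618 0.11  0.132]
S top [0.573 0.087 0.107]
S tray [0.477 0.079 0.011]
S bowl [ 0.441 -0.248  0.01 ]
S timer [ 0.555 -0.123  0.043]
Ttowertop 996 [606.1  97.9] [144.9 111.4] 12.3 zmed 0.1081
Tbutton 56 [625.9 102.7] [30.1 27.1] 44.4 zmed 0.1286
[0.62658548 0.10334921 0.12856395]
Tbowlrim 123 [ 432.6 -216.7] [112.4 110.1] 43.9 zmed 0.0547
Tmug 88 [428.7 358.4] [74.9 74.3] 88.9 zmed 0.0902
Thoney 215 [645.3 245.4] [59.9 58.6] 89.2 zmed 0.0983
Ttimer 204 [ 562.3 -146.8] [157.7  93.2] 0.3 zmed 0.0407
Stowertop 1381 [605.7  99.9] [147.1 117.3] 12.2 zmed 0.1076
Sbutton 87 [626.1 106.6] [30.7 31.4] 20.9 zmed 0.1278
[0.6249416  0.10698546 0.12748669]
Sbowlrim 235 [ 432.7 -214.9] [110.4 117.1] 27.4 zmed 0.0517
Smug 303 [427.9 360.1] [80.3 79.3] 1.5 zmed 0.0892
Shoney 390 [646.2 250.5] [61.9 63.6] 79.5 zmed 0.0982
Stimer 329 [ 561.7 -140.9] [104.1 157.5] 88.9 zmed 0.0407
```

Emit:
servo_tool --pt "0 0.03 -0.022 0 0 0 0" --pt "0 0.04 -0.028 0 0 0 0" --pt "0 0.04 -0.028 0 0 0 0" --pt "0 0.04 -0.028 0 0 0 0" --pt "0 0.04 -0.028 0 0 0 0" --pt "0 0.04 -0.028 0 0 0 0" --pt "0 0.04 -0.028 0 0 0 0" --pt "0 0.04 -0.028 0 0 0 0.014" --force 20

```text
time_s: 1.1
ee_pos: [0.4002, -0.2146, 0.2054]
eef_rot: [-3.142, 0.0, 0.31]
force: [0.7, -0.8, -0.4]
grip_width: 0.0175
grip_force: 0.0
```

Emit:
servo_tool --pt "0 0.04 -0.028 0 0 0 0" --pt "0 0.04 -0.028 0 0 0 0" --pt "0 0.04 -0.028 0 0 0 0" --pt "0 0.04 -0.028 0 0 0 0" --pt "0 0.04 -0.028 0 0 0 0" --pt "0 0.04 -0.028 0 0 0 0" --pt "0 0.04 -0.028 0 0 0 0" --pt "0 0.02 -0.014 0 0 0 0.096"

```text
time_s: 2.1
ee_pos: [0.6219, 0.0774, 0.2046]
eef_rot: [-3.141, 0.001, 0.214]
force: [0.7, -0.2, -0.4]
grip_width: 0.0006
grip_force: 0.0
```

```bash
cat >> h.py <<'E'
from scipy.spatial.transform import Rotation as R
def go(o,p,yaw=.214):
    A=R.from_euler("xyz",o["eef_rot"]); B=R.from_euler("xyz",[np.pi,0,yaw])
    print("t",round(o["time_s"],2),"pos",o["ee_pos"].round(4),"rpy",o["eef_rot"].round(3),"F",o["force"].round(2),"w",round(o["grip_width"],4),round(o["grip_force"],1))
    print("shift",A.inv().apply(np.array(p)-o["ee_pos"]).round(4),"turn",(A.inv()*B).as_rotvec().round(4))
E
python3 - <<'E'
from h import *
from station import ctrl
go(ctrl.get_obs(),[.628,.104,.145])
E
```

```text
t 2.1 pos [0.6219 0.0774 0.2046] rpy [-3.141e+00  1.000e-03  2.140e-01] F [ 0.7  -0.18 -0.43] w 0.0006 0.0
shift [ 0.0117 -0.0247  0.0596] turn [-0.0003  0.0011 -0.0003]
```

Emit:
servo_tool --pt "0 0.012 -0.025 0 0 0 0" --pt "0 0 0 0.02 0 0 0" --pt "0 0 0 0.02 0 0 0" --pt "0 0 0 0.014 0 0 0" --pt "0 0 0 0.006 0 0 0" --pt "0 0 0 0 0 0 0" --pt "0 0 0 0 0 0 0" --pt "0 0 0 0 0 0 0"

```text
time_s: 3.1
ee_pos: [0.6278, 0.1023, 0.146]
eef_rot: [3.141, -0.001, 0.214]
force: [0.1, 0.2, -0.6]
grip_width: 0.0008
grip_force: 0.0
```

```bash
python3 - <<'E'
from h import *
from station import ctrl
go(ctrl.get_obs(),[.628,.104,.135])
E
```

```text
t 3.1 pos [0.6278 0.1023 0.146 ] rpy [ 3.141e+00 -1.000e-03  2.140e-01] F [ 0.12  0.19 -0.58] w 0.0008 0.0
shift [ 0.0005 -0.0016  0.011 ] turn [ 0.0001 -0.0009 -0.0002]
```

Emit:
servo_tool --pt "0 0 -0.0015 0.002 0 0 0" --pt "0 0 0 0.002 0 0 0" --pt "0 0 0 0.002 0 0 0" --pt "0 0 0 0.002 0 0 0" --pt "0 0 0 0.001 0 0 0" --pt "0 0 0 0 0 0 0" --pt "0 0 0 0 0 0 0" --pt "0 0 0 0 0 0 0"

```text
time_s: 4.1
ee_pos: [0.6273, 0.1038, 0.1365]
eef_rot: [-3.142, -0.0, 0.214]
force: [-0.4, 0.2, 0.8]
grip_width: 0.0005
grip_force: 0.0
```

Emit:
servo_tool --pt "0 0 0 0.0005 0 0 0" --pt "0 0 0 0.0005 0 0 0" --pt "0 0 0 0.0005 0 0 0" --pt "0 0 0 0.0005 0 0 0" --pt "0 0 0 0 0 0 0" --pt "0 0 0 0 0 0 0" --pt "0 0 0 0 0 0 0" --pt "0 0 0 0 0 0 0"

```text
time_s: 5.1
ee_pos: [0.6273, 0.1038, 0.1345]
eef_rot: [3.142, -0.0, 0.214]
force: [-0.1, 0.3, -0.2]
grip_width: 0.0007
grip_force: 0.0
```

Emit:
servo_tool --pt "0 0 0 0.0005 0 0 0" --pt "0 0 0 0.0005 0 0 0" --pt "0 0 0 0.0005 0 0 0" --pt "0 0 0 0.0005 0 0 0" --pt "0 0 0 0 0 0 0" --pt "0 0 0 0 0 0 0" --pt "0 0 0 0 0 0 0" --pt "0 0 0 0 0 0 0"

```text
time_s: 6.1
ee_pos: [0.6273, 0.1038, 0.1325]
eef_rot: [-3.142, -0.0, 0.214]
force: [-0.5, 1.4, 0.1]
grip_width: 0.0005
grip_force: 0.0
```

Emit:
servo_tool --pt "0 0 0 0.0005 0 0 0" --pt "0 0 0 0.0005 0 0 0" --pt "0 0 0 0.0005 0 0 0" --pt "0 0 0 0.0005 0 0 0" --pt "0 0 0 0 0 0 0" --pt "0 0 0 0 0 0 0" --pt "0 0 0 0 0 0 0" --pt "0 0 0 0 0 0 0"

```text
time_s: 7.1
ee_pos: [0.6273, 0.1038, 0.1305]
eef_rot: [-3.142, -0.0, 0.214]
force: [-0.4, -0.2, 0.2]
grip_width: 0.0006
grip_force: 0.0
```

Emit:
servo_tool --pt "0 0 0 0.0005 0 0 0" --pt "0 0 0 0.0005 0 0 0" --pt "0 0 0 0.0005 0 0 0" --pt "0 0 0 0.0005 0 0 0" --pt "0 0 0 0 0 0 0" --pt "0 0 0 0 0 0 0" --pt "0 0 0 0 0 0 0" --pt "0 0 0 0 0 0 0"

```text
time_s: 8.1
ee_pos: [0.6273, 0.1038, 0.1285]
eef_rot: [3.142, -0.0, 0.214]
force: [-1.1, -0.9, 0.5]
grip_width: 0.0005
grip_force: 0.5
```

Emit:
servo_tool --pt "0 0 0 0.0005 0 0 0" --pt "0 0 0 0.0005 0 0 0" --pt "0 0 0 0.0005 0 0 0" --pt "0 0 0 0.0005 0 0 0" --pt "0 0 0 0 0 0 0" --pt "0 0 0 0 0 0 0" --pt "0 0 0 0 0 0 0" --pt "0 0 0 0 0 0 0"

```text
time_s: 9.1
ee_pos: [0.6273, 0.1038, 0.1265]
eef_rot: [-3.142, 0.0, 0.214]
force: [-1.4, -0.2, 0.6]
grip_width: 0.0001
grip_force: 0.8
```

Emit:
servo_tool --pt "0 0 0 0.0005 0 0 0" --pt "0 0 0 0.0005 0 0 0" --pt "0 0 0 0 0 0 0" --pt "0 0 0 0 0 0 0" --pt "0 0 0 0 0 0 0" --pt "0 0 0 0 0 0 0" --pt "0 0 0 0 0 0 0" --pt "0 0 0 0 0 0 0"

```text
time_s: 10.1
ee_pos: [0.6273, 0.1038, 0.1255]
eef_rot: [3.142, -0.0, 0.214]
force: [-0.7, -0.9, 2.3]
grip_width: 0.0005
grip_force: 0.9
```

Emit:
servo_tool --pt "0 0 0 0.0005 0 0 0" --pt "0 0 0 0 0 0 0" --pt "0 0 0 0 0 0 0" --pt "0 0 0 0.0005 0 0 0" --pt "0 0 0 0 0 0 0" --pt "0 0 0 0 0 0 0" --pt "0 0 0 0 0 0 0" --pt "0 0 0 0 0 0 0"

```text
time_s: 11.1
ee_pos: [0.6274, 0.1038, 0.125]
eef_rot: [3.142, -0.0, 0.214]
force: [-2.7, -0.7, 8.0]
grip_width: 0.0003
grip_force: 3.7
```

Emit:
servo_tool --pt "0 0 0 -0.0002 0 0 0" --pt "0 0 0 0 0 0 0" --pt "0 0 0 0 0 0 0" --pt "0 0 0 0 0 0 0" --pt "0 0 0 0 0 0 0" --pt "0 0 0 0 0 0 0" --pt "0 0 0 0 0 0 0" --pt "0 0 0 0 0 0 0"

```text
time_s: 12.1
ee_pos: [0.6274, 0.1038, 0.125]
eef_rot: [3.142, -0.0, 0.214]
force: [-2.3, -0.2, 6.5]
grip_width: 0.0007
grip_force: 3.1
```

Emit:
servo_tool --pt "0 0 0 0.002 0 0 0" --pt "0 0 0 0.002 0 0 0" --pt "0 0 0 0.002 0 0 0" --pt "0 0 0 0 0 0 0" --pt "0 0 0 0 0 0 0" --pt "0 0 0 0 0 0 0" --pt "0 0 0 0 0 0 0" --pt "0 0 0 0 0 0 0"

```text
time_s: 13.1
ee_pos: [0.6275, 0.1038, 0.1198]
eef_rot: [3.141, -0.001, 0.214]
force: [-5.2, -0.5, 13.1]
grip_width: 0.0006
grip_force: 6.4
```

Emit:
servo_tool --pt "0 0 0 0 0 0 0" --pt "0 0 0 0 0 0 0" --pt "0 0 0 0 0 0 0" --pt "0 0 0 0 0 0 0" --pt "0 0 0 0 0 0 0" --pt "0 0 0 0 0 0 0" --pt "0 0 0 0 0 0 0" --pt "0 0 0 0 0 0 0"

```text
time_s: 14.1
ee_pos: [0.6275, 0.1038, 0.1199]
eef_rot: [3.141, -0.001, 0.214]
force: [-4.0, -0.9, 13.2]
grip_width: 0.0008
grip_force: 6.4
```

```bash
python3 - <<'E'
from h import *
from station import ctrl
c=ctrl.camera("scene"); P=cloud(c)
cv2.imwrite("pics/s1.png",cv2.resize(c["pixels"][150:300,140:340,::-1],None,fx=3,fy=3))
C=box(P,(.40,.52),(-.01,.14),(.028,.06)); print(len(C),C.mean(0),C.min(0),C.max(0))
M=np.array([.584,.094]); ex=np.array([.977,.213]); ey=np.array([-.213,.977])
d=C[:,:2]-M; x=d@ex; y=d@ey; print("mach x",x.min(),np.median(x),x.max(),"y",y.min(),np.median(y),y.max())
go(ctrl.get_obs(),[.628,.104,.145])
E
```

```text
123 [0.45421608 0.06851205 0.0368779 ] [0.43690503 0.04472398 0.02809173] [0.47466758 0.09154409 0.04764591]
mach x -0.1458779112111023 -0.13282447711607284 -0.11525531297551672 y -0.020972211880527072 0.003952339799354728 0.0234824859683277
t 14.15 pos [0.6275 0.1038 0.1199] rpy [ 3.141e+00 -1.000e-03  2.140e-01] F [-4.22 -1.47 11.84] w 0.0003 6.4
shift [ 0.0005 -0.0001 -0.0251] turn [ 0.0002 -0.0011 -0.0002]
```

View pics/s1.png

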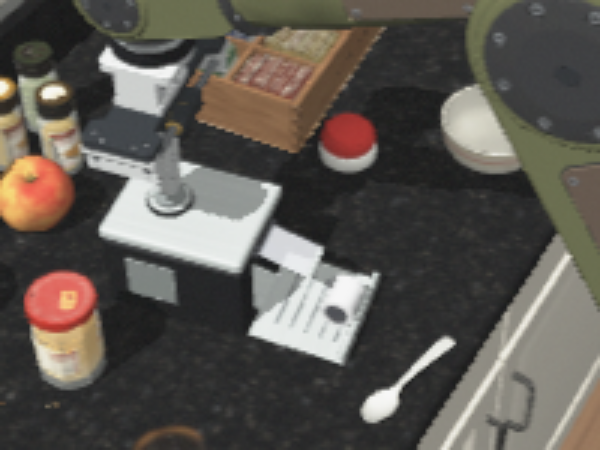

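The crop shows the flap open and the capsule lying against the lip at crop (345,298), which is about machine x -0.129. I release the button and move over to it.

Emit:
servo_tool --pt "0 0 0 -0.01 0 0 0" --pt "0 0 0 -0.03 0 0 0" --pt "75 0 0 -0.04 0 0 0" --pt "75 -0.044 0 0 0 0 0" --pt "75 -0.05 0 0 0 0 0" --pt "75 -0.05 0 0 0 0 0" --pt "75 -0.03 -0.0015 0 0 0 0" --pt "75 0 0 0 0 0 0"

```text
time_s: 15.15
ee_pos: [0.4559, 0.0682, 0.199]
eef_rot: [3.142, -0.001, 0.214]
force: [0.5, 0.4, 0.1]
grip_width: 0.0573
grip_force: 0.0
```

```bash
python3 - <<'E'
from h import *
from station import ctrl
c=ctrl.camera("scene"); P=cloud(c)
cv2.imwrite("pics/s2.png",cv2.resize(c["pixels"][150:300,140:340,::-1],None,fx=3,fy=3))
C=box(P,(.40,.52),(-.01,.14),(.028,.06)); print(len(C),C.mean(0))
go(ctrl.get_obs(),[.4575,.0685,.013])
E
```

```text
126 [0.45426629 0.0681243  0.03662103]
t 15.2 pos [0.4569 0.0683 0.199 ] rpy [ 3.142e+00 -1.000e-03  2.140e-01] F [-0.5  -0.22  0.53] w 0.0612 0.0
shift [ 5.00e-04 -1.00e-04  1.86e-01] turn [ 0.0001 -0.0008 -0.0004]
```

View pics/s2.png

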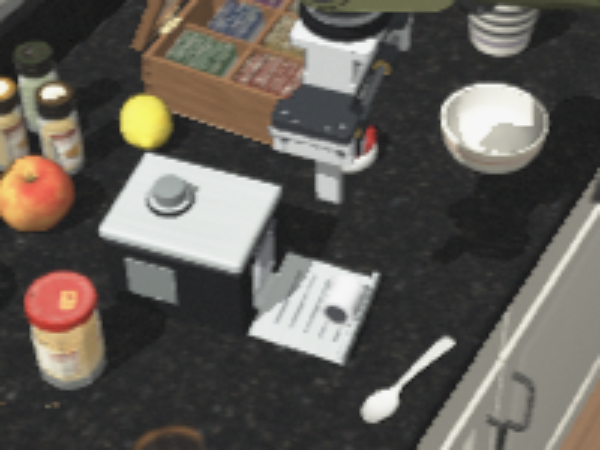

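The button is up again at crop (168,188), the flap is shut, and the capsule still lies at (345,298). I descend and grip it.

Emit:
servo_tool --pt "75 0 0 0.04 0 0 0" --pt "75 0 0 0.04 0 0 0" --pt "75 0 0 0.04 0 0 0" --pt "75 0 0 0.035 0 0 0" --pt "75 0 0 0.02 0 0 0" --pt "75 0 0 0.01 0 0 0" --pt "75 0 0 0 0 0 0" --pt "75 0 0 0 0 0 0"

```text
time_s: 16.2
ee_pos: [0.4576, 0.0684, 0.0143]
eef_rot: [3.141, -0.001, 0.214]
force: [0.9, -0.7, 0.9]
grip_width: 0.0707
grip_force: 0.0
```

Emit:
servo_tool --pt "20 0 0 0 0 0 0" --pt "20 0 0 0 0 0 0" --pt "20 0 0 0 0 0 0" --pt "20 0 0 0 0 0 0" --pt "20 0 0 0 0 0 0" --pt "20 0 0 0 0 0 0" --pt "20 0 0 0 0 0 0" --pt "20 0 0 0 0 0 0" --force 15

```text
time_s: 17.2
ee_pos: [0.457, 0.0683, 0.0137]
eef_rot: [3.142, -0.0, 0.214]
force: [-0.1, 0.2, 3.3]
grip_width: 0.036
grip_force: 15.0
```

Gripped at 36 mm. I lift it and carry it to the bowl at about (0.433, -0.216).

Emit:
servo_tool --pt "20 0 0 -0.01 0 0 0" --pt "20 0 0 -0.03 0 0 0" --pt "20 0 0 -0.04 0 0 0" --pt "20 0 0 -0.04 0 0 0" --pt "20 -0.006 0.02 0 0 0 0" --pt "20 -0.012 0.039 0 0 0 0" --pt "20 -0.012 0.039 0 0 0 0" --pt "20 -0.012 0.039 0 0 0 0"

```text
time_s: 18.2
ee_pos: [0.4447, -0.0756, 0.1343]
eef_rot: [3.141, -0.0, 0.214]
force: [0.1, 0.4, -0.5]
grip_width: 0.0358
grip_force: 15.0
```

Emit:
servo_tool --pt "20 -0.012 0.039 0 0 0 0" --pt "20 -0.012 0.039 0 0 0 0" --pt "20 -0.012 0.039 0 0 0 0" --pt "20 -0.006 0.018 0 0 0 0" --pt "20 0 0 0 0 0 0" --pt "20 0 0 0 0 0 0" --pt "20 0 0 0 0 0 0" --pt "20 0 0 0 0 0 0"

```text
time_s: 19.2
ee_pos: [0.4328, -0.2147, 0.1337]
eef_rot: [3.142, -0.0, 0.215]
force: [-0.8, -0.2, -0.4]
grip_width: 0.0358
grip_force: 15.0
```

```bash
python3 - <<'E'
from h import *
from station import ctrl
go(ctrl.get_obs(),[.4327,-.216,.035])
c=ctrl.camera("scene")
cv2.imwrite("pics/s3.png",cv2.resize(c["pixels"][130:280,220:420,::-1],None,fx=3,fy=3))
E
```

```text
t 19.2 pos [ 0.4328 -0.2147  0.1337] rpy [ 3.142 -0.     0.215] F [-0.83 -0.16 -0.42] w 0.0358 15.0
shift [-0.0003  0.0013  0.0987] turn [ 0.     -0.0001  0.0007]
```

View pics/s3.png

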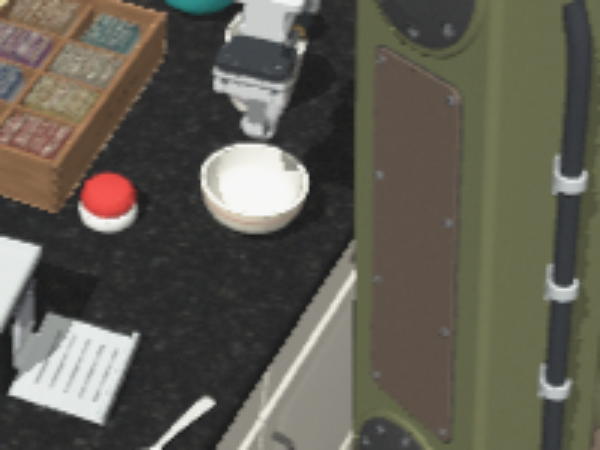

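The tray is empty at crop (80,365). The gripper is holding the capsule above the bowl, which is at crop (255,187) and hasn't moved. I lower and release.

Emit:
servo_tool --pt "20 0 0.001 0.03 0 0 0" --pt "20 0 0 0.03 0 0 0" --pt "20 0 0 0.025 0 0 0" --pt "20 0 0 0.013 0 0 0" --pt "20 0 0 0 0 0 0" --pt "20 0 0 0 0 0 0" --pt "20 0 0 0 0 0 0" --pt "20 0 0 0 0 0 0"

```text
time_s: 20.25
ee_pos: [0.433, -0.2164, 0.0361]
eef_rot: [3.141, -0.001, 0.214]
force: [0.9, 0.6, 0.4]
grip_width: 0.0356
grip_force: 15.0
```

Emit:
servo_tool --pt "50 0 0 0 0 0 0" --pt "50 0 0 0 0 0 0" --pt "50 0 0 0 0 0 0" --pt "50 0 0 0 0 0 0" --pt "50 0 0 -0.02 0 0 0" --pt "50 0 0 -0.03 0 0 0" --pt "50 0 0 -0.05 0 0 0" --pt "50 0 0 -0.05 0 0 0"

```text
time_s: 21.25
ee_pos: [0.4325, -0.2161, 0.1871]
eef_rot: [-3.141, 0.0, 0.214]
force: [0.5, 0.5, 0.1]
grip_width: 0.0466
grip_force: 0.0
```

Emit:
servo_tool --pt "50 0 0.05 -0.03 0 0 0" --pt "50 0 0.05 0 0 0 0" --pt "50 0 0.05 0 0 0 0" --pt "50 0 0 0 0 0 0" --pt "50 0 0 0 0 0 0" --pt "50 0 0 0 0 0 0" --pt "50 0 0 0 0 0 0" --pt "50 0 0 0 0 0 0"

```text
time_s: 22.25
ee_pos: [0.4647, -0.3625, 0.2159]
eef_rot: [3.141, -0.0, 0.214]
force: [0.1, 0.5, -0.4]
grip_width: 0.0469
grip_force: 0.0
```

```bash
python3 - <<'E'
from h import *
from station import ctrl
go(ctrl.get_obs(),[.4327,-.216,.035])
c=ctrl.camera("scene");P=cloud(c)
q=box(P,(.35,.52),(-.3,-.13),(.049,.07)); print(cv2.minAreaRect(q[:,:2].astype(np.float32)*1000))
q=box(P,(.40,.46),(-.25,-.18),(.018,.06)); print(len(q),q.mean(0),q.max(0))
cv2.imwrite("pics/s4.png",cv2.resize(c["pixels"][130:280,220:420,::-1],None,fx=3,fy=3))
E
```

```text
t 22.25 pos [ 0.4647 -0.3625  0.2159] rpy [ 3.141 -0.     0.214] F [ 0.06  0.49 -0.36] w 0.0469 0.0
shift [-0.0002 -0.15    0.1809] turn [ 0.0003 -0.0002  0.0003]
((432.25323486328125, -213.6922607421875), (110.3418960571289, 117.10084533691406), 26.91885757446289)
132 [ 0.42905712 -0.21272703  0.03531269] [ 0.45963135 -0.19075488  0.0507544 ]
```

View pics/s4.png

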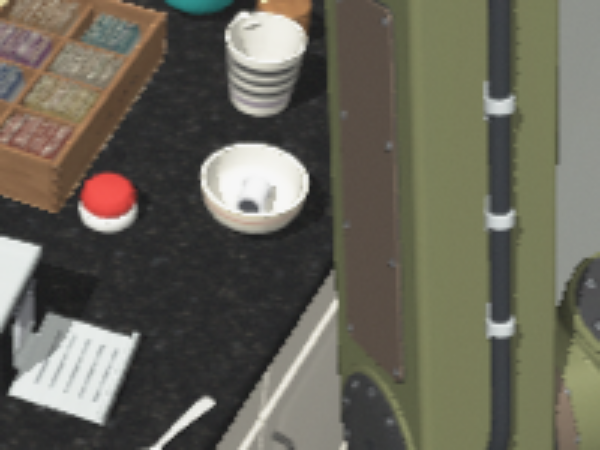

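The capsule lies in the middle of the bowl at crop (257,193), and the bowl is where it was.

```bash
python3 -c "
from station import ctrl
print(ctrl.hand_in())"
```

```text
the job is handed in; nothing more can be done
None
```

I handed the job in at about 22 s: the button was held halfway for over a second, then pressed fully down and released, and the capsule now rests in the unmoved white bowl; no verdict came back.

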